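# Load the terrine carriage and send it to the next station

## Task

Set the lidded terrine mould down flat inside the tray of the slide carriage, lengthwise, while the carriage is still at the loading end; then push the carriage by its upright handle along the rail to the next station, so that its spring plunger has dropped into the first notch of the index bar, and leave it clicked in there. Keep the terrine upright and inside the tray, and leave the loaf tin, pots and spoon where they are.

Things in the scene. Friction and masses are not known exactly. Their poses are not given: they have to be found in the camera images.
- terrine_centre (a point): Centre, half-way up, of the loose terrine: a closed steel loaf shape 144 x 60 mm (lid 150 x 66), 75 mm high over all, 0.3 to 0.6 kg, on the left or right half of a 20 mm thick chopping board. Long side along its y, z up. On its lid stands a black grip bar 16 mm thick (x), 60 long (y), 26 high: top 37.5 mm, foot 11.5 mm above this point; underside 37.5 mm below it.
- loaf_tin_centre (a point): Centre of an open steel loaf tin of nearly the same length and width (150 x 64 x 50 mm), without lid or grip, on the other half of the board. Not to be moved.
- tray_centre (a point): Centre of the floor (upper face) of the carriage's steel tray, 48 mm above the table. y: along the rail, from the loading end towards the stations; z up; x across, away from the robot. Floor inside 84 mm (x) by 162 mm (y); the rim round it is 8 mm thick and 12 mm high; outside 100 x 178 mm.
- push_handle (a point): On the axis of the carriage's upright steel handle post, on the robot's side of the tray, half-way along it (68 mm from the tray's centre in -x, 34 mm above its floor). Axes as the tray's. The post is 24 mm (x) by 16 mm (y), from 40 mm below this point to 20 mm above it. Beside it in -y and +y it is free down to the tray's underside, 40 mm below.
- carriage (a joint): Travel of the carriage along the rail, m: 0 at the loading end's stop, 0.30 at the far stop; starts at 0 to 0.04. Pushed slowly it resists with 1 to 3 N. Stays where left. The next station (first notch) lies somewhere between 0.14 and 0.19, different each time and not given; a later station, not wanted, 0.10 beyond it.
- plunger (a joint): Height of the spring plunger on the carriage's far side, m: under 0.0015 when fully down (in a notch, or in the loading bay before the bar), about 0.006 while riding on top of the index bar.
- plunger_knob (a point): Top of the plunger's black knob (24 mm across). Its nose rides on an index bar beside the rail. 75 mm before the first notch it climbs the bar's ramp (up to 15 N of push), then rides the flat top. At a notch (V, 16 mm wide, 45-degree sides) it falls in and the resistance vanishes; pushing on out of it takes about 16 N. Let go within 4 mm of the notch's centre, the carriage is drawn to it.
- pot_a: Steel pot 120 mm across, 65 mm high, to the right; origin at its foot's centre. Not to be moved.
- pot_b: Steel pot 104 mm across, 58 mm high, to the right, nearer the robot; origin at its foot's centre. Not to be moved.
- spoon: Steel spoon 160 mm long lying on the middle of the chopping board. Not to be moved.

How it is judged:
By the outcome, as a careful person would: the job done as asked, in the order asked, and still so for the second after the job is handed in, with the robot touching nothing.
It also fails if it takes over 53 s, if anything falls off the work surface, if the arm or the gripper's body presses on something with over 40 N, if the wrist force passes 120 N, or if a joint passes its speed limit or range.

## Robot

A 7-joint arm with a two-finger parallel gripper is mounted at the origin on the work surface. World frame = base frame: x ahead of the robot, y to its left, z up, the work surface at z = 0. Lengths are in m, angles in rad, forces in N, time in s.
With the tool pointing down it reaches from about 0.35 to 0.9 m from the base axis. Payload 19.9 kg.
Tool frame: the origin (TCP) lies midway between the tips of the shut fingers; the grasp point (between the pads) lies grip_point_offset behind it (grip_point_offset is the distance from the TCP to the grasp point, in m); z points along the fingers, y is the line along which they close (so a half turn about z gives the same grasp; the last joint's range is limited). The gripper opens to 94 mm and grips with 3 to 60 N. Pads are 16 mm wide; open, the fingers measure 119 mm over their backs; the gripper's body (75 mm by 177 mm) begins 78 mm behind the grasp point.
Start: joints at [1.238, 0.417, -0.01, 1.614, 0.005, 1.111, -0.053], TCP at [0.18, -0.599, 0.205] pointing down, gripper open.
Joint ranges: [-2.81, 2.81], [-0.39, 2.02], [-1.27, 1.25], [0.06, 2.57], [-1.19, 4.33], [0.19, 2], [-2.82, 2.82]. Speed limits (rad/s): [1.89, 1.89, 2.39, 2.39, 3.01, 3.01, 3.01].

## Interface

Orientations are given as a unit quaternion [x, y, z, w].
In Python, from bench import * gives the robot as it stands.
- The arm moves only by the shell command python3 -m jog 'ROWS'. ROWS is JSON, a list of rows, each a list of 3 entries, a list of its own where there are three numbers: the opening, from 0 (shut) to 1 (fully open), then the shift along the tool's x, y, z in cm, then the turn about the tool's z in rad. In form: [[claw, [tx, ty, tz], twist], ...]. A call has 1 to 12 rows; each row shifts and turns the commanded pose from where the row before left it, along the tool's axes as they then stand; what a row does not reach is not made up. A row lasts 1/10 s, in which the tool goes at most 50 mm and 8.59 degrees, less where a joint would pass 70% of its speed; a pose out of reach is approached as far as the arm can. A call is refused whole if a number of a shift passes 5 or a number of a turn 0.15, either way. A call with a gripper value outside its range is refused whole. The fingers move at their own pace and stop on an object; the grip force is fixed at half the most. Time passes only in rows, so rows that do not move let the fingers close. It gives the time, the measured TCP pose, the force, the opening and the grip force at its end, in the units of the state.
- read_state(): the state, without advancing time (a new reading comes with each control period).
- grab_frame(name): name is "scene" or "top" or "wrist"; returns (picture, depth): 384x512x3 uint8, blue, green, red; 384x512 float32, m along the optical axis (not along the pixel's ray), 0 where there is no reading.
- calibration(name): a dict with "vertical_fov" (degrees; the focal length in pixels is half the picture's height over the tangent of half this angle, whatever the lens; pixels are square), "cx", "cy" (the principal point, pixels), "extrinsics" (4x4, takes a point from world to camera coordinates). Camera axes: x right, y down, z forward; pixel columns grow to the right and rows downward; lengths in m; the calibration is good to about 2 mm. A picture is of the moment at which its call begins: read the wrist's pose just before it. calibration takes no time and is no camera call; for the wrist camera it gives the pose at the moment of the call.
- close_job(): hands the job in; it is judged then, once.
The state is a dict: "clock": time; "joint_pos": joint angles; "dq": joint speeds; "tau": joint torques, N m; "eef_pos": TCP position; "tcp_rot": TCP orientation; "ft_force": force on the tool from outside, world axes, zero at the start; "wrist_torque": the same for the moment, N m; "finger_gap": finger opening in m; "grasp_force": force on a finger pad.
Only numpy, scipy, OpenCV 4.12 (cv2) and the standard library are available. Lean on these libraries where they do the work, as an engineer would, in place of code of your own. Each camera call takes 0.05 s, during which the arm holds its last target. There are 200 camera calls.

## Working session

There is one attempt and no reset: what is moved stays moved. The work goes in short steps, Python scripts to look and compute and a shell command to move; the robot and the scene stay as the last step left them, time stands still between calls to the robot, and variables do not carry over. Pictures are saved under pics/ and viewed, at most 10 in all, crops included, and the job is handed in when it is done.

```bash
mkdir -p pics; ls
cat > h.py <<'E'
from bench import *
import numpy as np, cv2
def K(c):
    f=192/np.tan(np.radians(c["vertical_fov"])/2); return f,c["cx"],c["cy"]
def cloud(d,c):
    f,cx,cy=K(c); v,u=np.mgrid[0:384,0:512]
    P=np.stack([(u-cx)/f*d,(v-cy)/f*d,d,np.ones_like(d)],-1)
    W=P@np.linalg.inv(np.array(c["extrinsics"])).T
    W=W[...,:3]; W[d<=0]=np.nan; return W
def ray(u,v,z,c):
    f,cx,cy=K(c); E=np.linalg.inv(np.array(c["extrinsics"]))
    r=E[:3,:3]@np.array([(u-cx)/f,(v-cy)/f,1]); o=E[:3,3]
    return o+r*(z-o[2])/r[2]
E
python3 - <<'E'
from h import *
s=read_state(); print({k:np.round(v,3) for k,v in s.items()})
for n in("scene","top"):
    c=calibration(n); p,d=grab_frame(n); cv2.imwrite(f"pics/{n}0.png",p); np.savez(f"pics/{n}0.npz",p=p,d=d)
    print(n,c["vertical_fov"],c["cx"],c["cy"],np.round(c["extrinsics"],3).tolist(),(d>0).mean())
E
```

```text
pics
{'clock': np.float64(0.0), 'joint_pos': array([ 1.237,  0.418, -0.01 ,  1.614,  0.005,  1.111, -0.053]), 'dq': array([-0.   ,  0.001, -0.002, -0.002, -0.   ,  0.001,  0.   ]), 'tau': array([-1.0000e-03, -8.5125e+01,  6.3800e-01, -4.2600e+01, -4.9000e-02,
        1.9000e-02,  0.0000e+00]), 'eef_pos': array([ 0.18 , -0.598,  0.205]), 'tcp_rot': array([ 0.989,  0.145, -0.   , -0.001]), 'ft_force': array([-0.551, -0.044, -0.494]), 'wrist_torque': array([ 0.002, -0.012, -0.002]), 'grasp_force': np.float64(0.0), 'finger_gap': np.float64(0.094)}
scene 51.418049545587024 258.87124107286326 198.73622796662144 [[0.563, 0.827, -0.014, -0.196], [0.49, -0.347, -0.8, -0.26], [-0.666, 0.443, -0.6, 1.443], [0.0, 0.0, 0.0, 1.0]] 0.9959462483723959
top 52.789735690729515 255.09148031316244 191.79303867447695 [[0.028, -0.999, 0.02, -0.162], [-0.999, -0.028, -0.033, 0.534], [0.033, -0.019, -0.999, 1.181], [0.0, 0.0, 0.0, 1.0]] 0.9959716796875
```

View pics/top0.png

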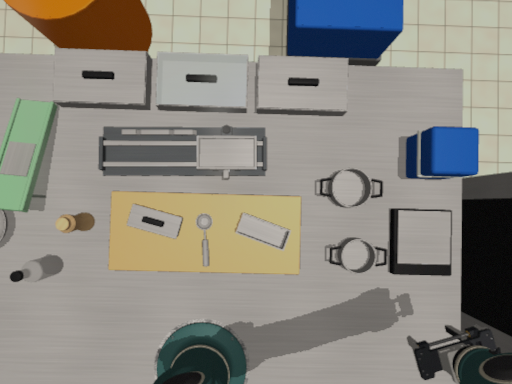

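View pics/scene0.png

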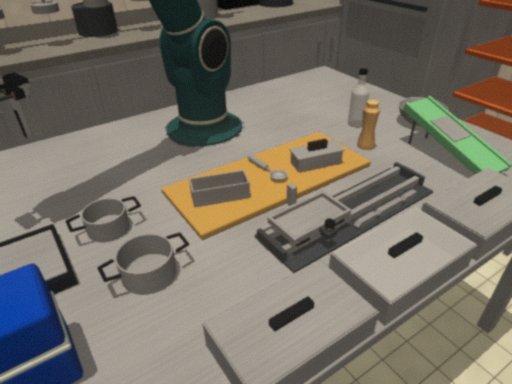

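Top view: the terrine with its black grip is at about (154,221), the open loaf tin at (262,230) and the spoon between them. The tray is at (227,153), its handle post at (226,174) and the knob at (226,129). The index bar lies to the left, which is +y. In the scene view, the terrine grip is at about (317,145) and the handle at (292,193).

```bash
cat > m.py <<'E'
from h import *
def blob(p,roi,thr=60):
    x0,y0,x1,y1=roi; m=(p[y0:y1,x0:x1].max(2)<thr).astype(np.uint8)
    n,l,st,ce=cv2.connectedComponentsWithStats(m); i=1+st[1:,4].argmax()
    v,u=np.nonzero(l==i); return u+x0,v+y0
def tri(a,b):
    A=[];y=[]
    for (u,v,n) in (a,b):
        c=calibration(n); f,cx,cy=K(c); E=np.linalg.inv(np.array(c["extrinsics"]))
        r=E[:3,:3]@np.array([(u-cx)/f,(v-cy)/f,1]); r/=np.linalg.norm(r); Pm=np.eye(3)-np.outer(r,r)
        A.append(Pm); y.append(Pm@E[:3,3])
    return np.linalg.lstsq(np.vstack(A),np.hstack(y),rcond=None)[0]
E
python3 - <<'E'
from m import *
T=np.load("pics/top0.npz");S=np.load("pics/scene0.npz")
ct,cs=calibration("top"),calibration("scene")
WT,WS=cloud(T["d"],ct),cloud(S["d"],cs)
def rect(u,v,z,c):
    P=np.array([ray(a,b,z,c)[:2] for a,b in zip(u,v)]); r=cv2.minAreaRect((P*1000).astype(np.float32)); return np.round(P.mean(0),4),r
u,v=blob(T["p"],(135,205,175,238)); us,vs=blob(S["p"],(300,135,335,158))
print("grip",len(u),u.mean(),v.mean(),len(us),us.mean(),vs.mean(),"tri",tri((u.mean(),v.mean(),"top"),(us.mean(),vs.mean(),"scene")))
zt=np.nanmax(WT[v,u,2]);print("z grip top",np.nanpercentile(WT[v,u,2],[50,90]), rect(u,v,.095,ct), rect(us,vs,.09,cs))
# heights by region
def reg(W,roi,lo,hi):
    x0,y0,x1,y1=roi; w=W[y0:y1,x0:x1].reshape(-1,3); w=w[(w[:,2]>lo)&(w[:,2]<hi)]
    return len(w),np.round(np.nanmedian(w,0),4),cv2.minAreaRect((w[:,:2]*1000).astype(np.float32))
print("lid",reg(WT,(120,198,188,245),.06,.085)); print("grip",reg(WT,(120,198,188,245),.086,.12))
print("tin",reg(WT,(230,205,295,255),.055,.09))
print("board",reg(WT,(110,190,302,275),.01,.03))
print("tray floor",reg(WT,(200,139,252,167),.042,.053)); print("rim",reg(WT,(190,130,262,170),.055,.068))
print("post",reg(WT,(215,165,238,185),.085,.12)); print("knob",reg(WT,(215,120,240,137),.07,.15),np.nanmax(WT[120:137,215:240,2]))
print("post S",reg(WS,(283,178,302,206),.085,.12))
print("loading stop",reg(WT,(255,125,270,180),.02,.06))
print("index bar",reg(WT,(115,125,200,138),.02,.08));
E
python3 -c "
import cv2;a=cv2.imread('pics/top0.png')[105:245,90:275];cv2.imwrite('pics/c1.png',cv2.resize(a,None,fx=4,fy=4,interpolation=2))"
```

```text
grip 111 152.52252252252254 221.19819819819818 134 317.13432835820896 144.67910447761193 tri [0.44167888 0.14624728 0.07932272]
z grip top [0.09469674 0.09764228] (array([0.4434, 0.1437]), ((443.2682189941406, 143.57376098632812), (59.54714584350586, 14.874759674072266), 76.26396942138672)) (array([0.4551, 0.1316]), ((454.8913269042969, 132.17864990234375), (66.40084838867188, 38.98833084106445), 75.56419372558594))
lid (1041, array([0.4442, 0.1433, 0.0688]), ((443.5772705078125, 145.4476318359375), (150.95176696777344, 66.149658203125), 75.80863189697266))
grip (125, array([0.444 , 0.1427, 0.0945]), ((443.74737548828125, 145.08206176757812), (60.247764587402344, 16.38812255859375), 76.08946228027344))
tin (233, array([ 0.4146, -0.1769,  0.069 ]), ((421.59600830078125, -172.97621154785156), (150.20919799804688, 64.22599029541016), 70.9139633178711))
board (13247, array([ 0.4021, -0.0198,  0.0198]), ((410.24847412109375, 0.679718017578125), (240.7425994873047, 580.3850708007812), 0.011369642801582813))
tray floor (1384, array([ 0.6536, -0.0537,  0.0474]), ((653.4097290039062, -54.2706
[... 304 characters left out ...]
4941406), (20.309833526611328, 14.508174896240234), 1.6326476335525513))
knob (53, array([ 0.719 , -0.0558,  0.0773]), ((718.3960571289062, -56.71100616455078), (20.939332962036133, 20.723846435546875), 88.9896469116211)) 0.08275645494124917
post S (90, array([ 0.59  , -0.0677,  0.097 ]), ((585.5170288085938, -63.77499771118164), (17.07750129699707, 24.577457427978516), 88.38827514648438))
loading stop (234, array([ 0.6567, -0.1669,  0.0347]), ((656.64892578125, -159.1566925048828), (100.47061157226562, 33.906707763671875), 1.5605289936065674))
index bar (348, array([0.7132, 0.1526, 0.0256]), ((712.4085693359375, 143.7960968017578), (240.58177185058594, 27.8311824798584), 87.30424499511719))
```

View pics/c1.png

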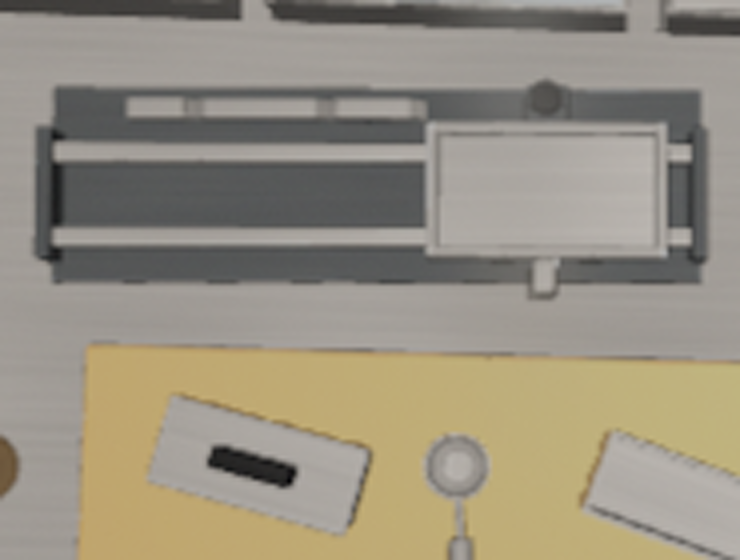

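Crop: the notches are at crop (325,107) and (193,107), which is full-image (171.3,131.8) and (138.3,131.8). The ramp starts at about crop x=420 and the knob is at (545,97). The rail is turned about 1.9°, and the terrine's long side points at 76°.

```bash
python3 - <<'E'
from h import *
import bench
print([n for n in dir(bench) if n[0]!='_'], getattr(bench,'grip_point_offset',None))
c=calibration("top")
for u in(171.3,138.3,195): print(ray(u,131.8,.026,c))
E
python3 -m jog '[[1,[2.57,-2.26,0],0],[1,[2.57,-2.26,0],0],[1,[2.57,-2.26,0],0],[1,[2.57,-2.26,0],0],[1,[2.57,-2.26,0],0],[1,[2.57,-2.26,0],0],[1,[2.57,-2.26,0],0],[1,[2.57,-2.26,0],0],[1,[2.57,-2.26,0],0],[1,[2.57,-2.26,0],0],[1,[2.57,-2.26,0],0],[1,[2.57,-2.26,0],0]]'
```

```text
['PlanningError', 'calibration', 'close_job', 'grab_frame', 'grip_point_offset', 'read_state'] 0.0188
[0.71276897 0.11345598 0.026     ]
[0.70964597 0.21321962 0.026     ]
[0.71501838 0.04159921 0.026     ]
clock: 1.3
eef_pos: [0.3975, -0.2488, 0.2054]
tcp_rot: [0.989, 0.145, -0.0, -0.0]
ft_force: [0.4, 0.2, 0.2]
finger_gap: 0.094
grasp_force: 0.0
```

```bash
python3 -m jog '[[1,[1.57,-3.65,0],0],[1,[1.57,-3.65,0],0],[1,[1.57,-3.65,0],0],[1,[1.57,-3.65,0],0],[1,[1.57,-3.65,0],0],[1,[1.57,-3.65,0],0],[1,[1.57,-3.65,0],0],[1,[1.57,-3.65,0],0],[1,[1.57,-3.65,0],0],[1,[1.57,-3.65,0],0]]'
python3 -m jog '[[1,[0,0,0],-0.147],[1,[0,0,0],-0.147],[1,[0,0,0],-0.147],[1,[0,0,0],-0.147],[1,[0,0,0],-0.147],[1,[0,0,0],-0.147],[1,[0,0,0],-0.147],[1,[0,0,0],0],[1,[0,0,0],0]]'
python3 - <<'E'
from m import *
s=read_state(); c=calibration("wrist"); p,d=grab_frame("wrist"); cv2.imwrite("pics/w1.png",p); np.savez("pics/w1.npz",p=p,d=d)
W=cloud(d,c); q=s["tcp_rot"]; print(s["eef_pos"],q,2*np.degrees(np.arctan2(q[1],q[0])),s["joint_pos"])
m=(W[...,2]>.06)&(np.abs(W[...,0]-.444)<.1)&(np.abs(W[...,1]-.145)<.1)&(W[...,2]<.11)
print(np.nanpercentile(W[m][:,2],[2,50,90,98]))
for lo,hi in((.06,.08),(.088,.105)):
    w=W[m&(W[...,2]>lo)&(W[...,2]<hi)]; print(len(w),cv2.minAreaRect((w[:,:2]*1000).astype(np.float32)),np.median(w[:,2]))
k=(p.max(2)<60)&m; k=k&(W[...,2]>.088); v,u=np.nonzero(k); P=np.array([ray(a,b,.095,c)[:2] for a,b in zip(u,v)]);print("black",cv2.minAreaRect((P*1000).astype(np.float32)))
E
```

```text
clock: 2.3
eef_pos: [0.4423, 0.1462, 0.2055]
tcp_rot: [0.989, 0.145, 0.0, 0.0]
ft_force: [0.9, -0.7, -0.4]
finger_gap: 0.0941
grasp_force: 0.0
clock: 3.2
eef_pos: [0.4424, 0.1445, 0.2053]
tcp_rot: [0.791, 0.611, -0.0, -0.0]
ft_force: [-0.1, 0.1, 0.7]
finger_gap: 0.0938
grasp_force: 0.0
[0.44243588 0.14448438 0.20534678] [ 7.91246473e-01  6.11497334e-01 -1.15912962e-04 -1.27748914e-04] 75.39569909302845 [ 0.30763157  0.19045536 -0.76130158  1.97525447  0.15240996  1.03309058
 -0.77799924]
[0.06779121 0.06948169 0.09366894 0.09581335]
6674 ((443.85540771484375, 144.16281127929688), (149.49957275390625, 66.04618072509766), 75.94332885742188) 0.06936970643251816
814 ((443.51043701171875, 144.7135467529297), (59.20963668823242, 15.014708518981934), 75.87931823730469) 0.09514304057112721Traceback (most recent call last):
  File "<stdin>", line 8, in <module>
cv2.error: OpenCV(4.12.0) /io/opencv/modules/imgproc/src/convhull.cpp:143: error: (-215:Assertion failed) total >= 0 && (depth == CV_32F || depth == CV_32S) in function 'convexHull'
```

View pics/w1.png

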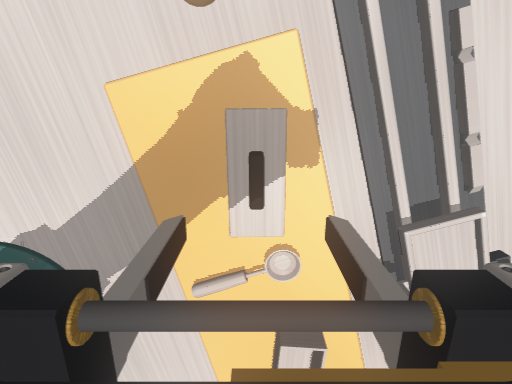

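The wrist view shows the terrine centred at about (257,172), with its grip at (257,180). It agrees with the top view: centre (0.4437, 0.1445), lid at z=0.069 and grip top at 0.095. I descend and grip the bar.

```bash
python3 -m jog '[[1,[0,0.12,3],-0.008],[1,[0,0,3],0],[1,[0,0,3],0],[1,[0,0,3],0],[1,[0,0,1.2],0],[1,[0,0,0],0],[0,[0,0,0],0],[0,[0,0,0],0],[0,[0,0,0],0],[0,[0,0,0],0],[0,[0,0,0],0]]'
```

```text
clock: 4.35
eef_pos: [0.4439, 0.1443, 0.0738]
tcp_rot: [0.787, 0.616, 0.0, 0.0]
ft_force: [-0.6, -0.2, 0.2]
finger_gap: 0.0575
grasp_force: 0.0
```

```bash
python3 -m jog '[[0,[0,0,0],0],[0,[0,0,0],0],[0,[0,0,0],0],[0,[0,0,0],0],[0,[0,0,0],0],[0,[0,0,0],0],[0,[0,0,0],0],[0,[0,0,0],0],[0,[0,0,-0.5],0],[0,[0,0,-1.5],0]]'
```

```text
clock: 5.35
eef_pos: [0.4428, 0.1441, 0.093]
tcp_rot: [0.787, 0.617, -0.001, -0.001]
ft_force: [0.3, 0.5, -4.3]
finger_gap: 0.0157
grasp_force: 30.0
```

```bash
python3 -m jog '[[0,[0,0,-2.5],0],[0,[0,0,-2.5],-0.07],[0,[0,0,-2.5],-0.07],[0,[0,0,-2.2],-0.07],[0,[0,0,0],-0.065],[0,[0,0,0],0]]'
python3 -m jog '[[0,[-2,1,0],0],[0,[-3.4,1.7,0],0],[0,[-3.4,1.7,0],0],[0,[-3.4,1.7,0],0],[0,[-3.4,1.7,0],0],[0,[-3.4,1.7,0],0],[0,[-3.4,1.7,0],0],[0,[-3.4,1.7,0],0],[0,[-3.4,1.7,0],0],[0,[-3.4,1.7,0],0],[0,[-3.4,1.7,0],0],[0,[-3.4,1.7,0],0]]'
python3 -m jog '[[0,[-1,0.5,0],0],[0,[0,0,0],0],[0,[0,0,0],0],[0,[0,0,0],0]]'
python3 - <<'E'
from m import *
s=read_state(); c=calibration("wrist"); p,d=grab_frame("wrist"); cv2.imwrite("pics/w2.png",p); np.savez("pics/w2.npz",p=p,d=d)
W=cloud(d,c); q=s["tcp_rot"]; print(s["eef_pos"],q,2*np.degrees(np.arctan2(q[1],q[0])),s["ft_force"],s["finger_gap"])
a=(np.abs(W[...,0]-.653)<.12)&(np.abs(W[...,1]+.056)<.12)
for lo,hi in((.043,.053),(.056,.066),(.085,.11)):
    w=W[a&(W[...,2]>lo)&(W[...,2]<hi)]; print(lo,len(w),len(w) and (cv2.minAreaRect((w[:,:2]*1000).astype(np.float32)),np.median(w,0)))
E
```

```text
clock: 5.95
eef_pos: [0.4438, 0.1441, 0.191]
tcp_rot: [0.695, 0.719, 0.0, 0.0]
ft_force: [-0.4, -0.3, -3.7]
finger_gap: 0.0156
grasp_force: 30.0
clock: 7.15
eef_pos: [0.6537, -0.2443, 0.1894]
tcp_rot: [0.696, 0.718, -0.0, -0.001]
ft_force: [1.5, -0.6, -3.0]
finger_gap: 0.0157
grasp_force: 30.0
clock: 7.55
eef_pos: [0.6587, -0.2513, 0.1904]
tcp_rot: [0.695, 0.719, 0.0, -0.0]
ft_force: [0.5, -1.7, -4.1]
finger_gap: 0.016
grasp_force: 30.0
[ 0.65866438 -0.25129827  0.1904005 ] [ 6.94976064e-01  7.19032795e-01  2.97210477e-05 -3.29794172e-04] 91.94937419274939 [ 0.50709597 -1.71692144 -4.07103284] 0.015957315094314948
0.043 6114 (((672.1992797851562, -110.74385070800781), (119.75393676757812, 74.63715362548828), 1.7398968935012817), array([ 0.65479139, -0.10569415,  0.04828675]))
0.056 2090 (((654.454833984375, -112.93170166015625), (100.37499237060547, 71.03217315673828), 1.9540849924087524), array([ 0.65589082, -0.13151849,  0.05998334]))
0.085 0 0
```

View pics/w2.png

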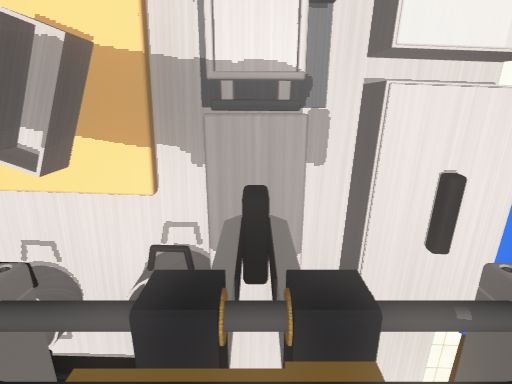

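The wrist view shows the terrine held square, with the black grip at (256,232). The tray's near end is ahead of it, its rim's front edge at about row 75–80. Rim z is 0.060, floor z 0.048, width 100 mm, as they should be. The tray centre comes out at (0.6528, -0.0585).

```bash
python3 -m jog '[[0,[2,0.07,0],0],[0,[3.4,0,0],0],[0,[3.4,0,0],0],[0,[3.4,0,0],0],[0,[3.4,0,0],0],[0,[2.6,0,0],0],[0,[1.1,0,0],0],[0,[0,0,0],0],[0,[0,0,0],0],[0,[0,0,0],0]]'
python3 -m jog '[[0,[0,0,1.5],0],[0,[0,0,2],0],[0,[0,0,2],0],[0,[0,0,1.6],0],[0,[0,0,0.8],0],[0,[0,0,0.3],0],[0,[0,0,0],0],[0,[0,0,0],0],[0,[0,0,0],0]]'
python3 - <<'E'
from m import *
p,d=grab_frame("top"); cv2.imwrite("pics/t2.png",p[110:230,130:290].repeat(5,0).repeat(5,1))
c=calibration("top"); W=cloud(d,c)
def reg(W,a,lo,hi):
    w=W[a&(W[...,2]>lo)&(W[...,2]<hi)]; return len(w),np.round(np.median(w,0),4),cv2.minAreaRect((w[:,:2]*1000).astype(np.float32))
a=(np.abs(W[...,0]-.653)<.1)&(np.abs(W[...,1]+.058)<.12)
print(reg(W,a,.055,.066))
s=read_state();print(s["eef_pos"],s["ft_force"])
E
```

```text
clock: 8.6
eef_pos: [0.6532, -0.0615, 0.1903]
tcp_rot: [0.696, 0.718, -0.0, 0.0]
ft_force: [-0.4, -0.7, -4.1]
finger_gap: 0.0158
grasp_force: 30.0
clock: 9.5
eef_pos: [0.6536, -0.0599, 0.1092]
tcp_rot: [0.695, 0.719, 0.0, 0.0]
ft_force: [-0.2, 0.8, -3.4]
finger_gap: 0.0159
grasp_force: 30.0
(103, array([ 0.6662, -0.142 ,  0.0584]), ((655.764404296875, -136.43788146972656), (98.54027557373047, 17.86170196533203), 1.7248499393463135))
[ 0.65355368 -0.05991215  0.1090987 ] [-0.45589652 -0.4791611  -3.77785896]
```

Run:
```python
from m import *
p,d=grab_frame("scene"); cv2.imwrite("pics/s2.png",cv2.resize(p[130:280,220:420],None,fx=4,fy=4))
```

```text
(no output)
```

View pics/s2.png

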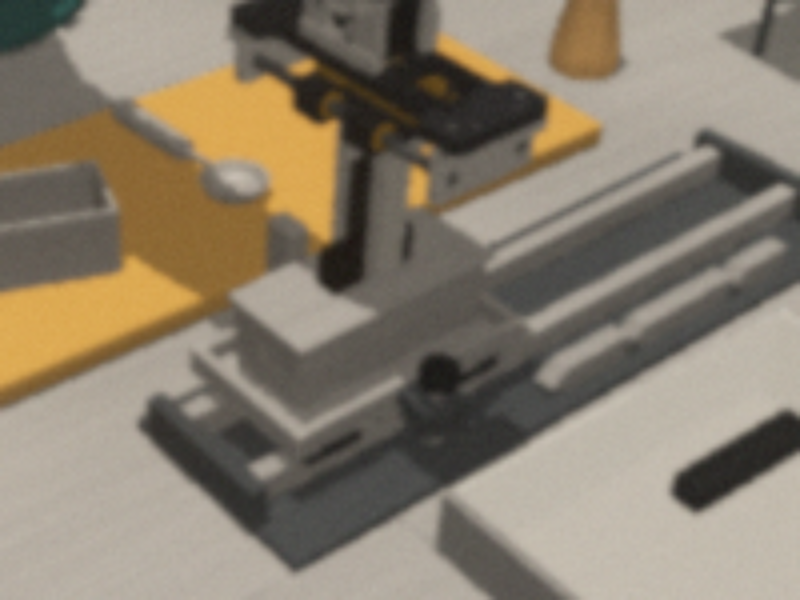

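The scene crop shows the terrine at (350,290) between the rim walls, square with the tray, its underside just below the rim top. I lower it the last 7 mm.

```bash
python3 -m jog '[[0,[0,0,0.3],0],[0,[0,0,0.3],0],[0,[0,0,0.1],0],[0,[0,0,0],0],[0,[0,0,0],0]]'
```

```text
clock: 10.1
eef_pos: [0.6531, -0.0599, 0.1014]
tcp_rot: [0.695, 0.719, -0.0, -0.0]
ft_force: [-2.1, -1.1, 0.5]
finger_gap: 0.0159
grasp_force: 30.0
```

```bash
python3 -m jog '[[0.5,[0,0,0],0],[0.5,[0,0,0],0],[0.5,[0,0,0],0],[0.5,[0,0,0],0],[0.5,[0,0,0],0],[0.5,[0,0,-1],0],[0.5,[0,0,-2.5],0],[0.5,[0,0,-2.5],0],[0.5,[0,0,-2.5],0],[0.5,[0,0,0],0]]'
```

```text
clock: 11.1
eef_pos: [0.6548, -0.0596, 0.1907]
tcp_rot: [0.695, 0.719, 0.002, 0.002]
ft_force: [-0.4, 0.0, 0.4]
finger_gap: 0.0469
grasp_force: 0.0
```

```bash
python3 -m jog '[[0,[-1.5,-2.5,0],0],[0,[-1.5,-2.5,0],0],[0,[-1.5,-2.4,0],0],[0,[0,0,0],0],[0,[0,0,2.5],0],[0,[0,0,2.5],0],[0,[0,0,2.5],0],[0,[0,0,2.5],0],[0,[0,0,2],0],[0,[0,0,0.5],0],[0,[0,0,0],0],[0,[0,0,0],0]]'
python3 - <<'E'
from m import *
p,d=grab_frame("scene"); cv2.imwrite("pics/s3.png",cv2.resize(p[130:280,220:420],None,fx=4,fy=4))
E
```

```text
clock: 12.3
eef_pos: [0.5814, -0.1071, 0.0625]
tcp_rot: [0.695, 0.719, 0.0, 0.0]
ft_force: [-0.4, 0.1, -0.1]
finger_gap: 0.0004
grasp_force: 0.0
```

View pics/s3.png

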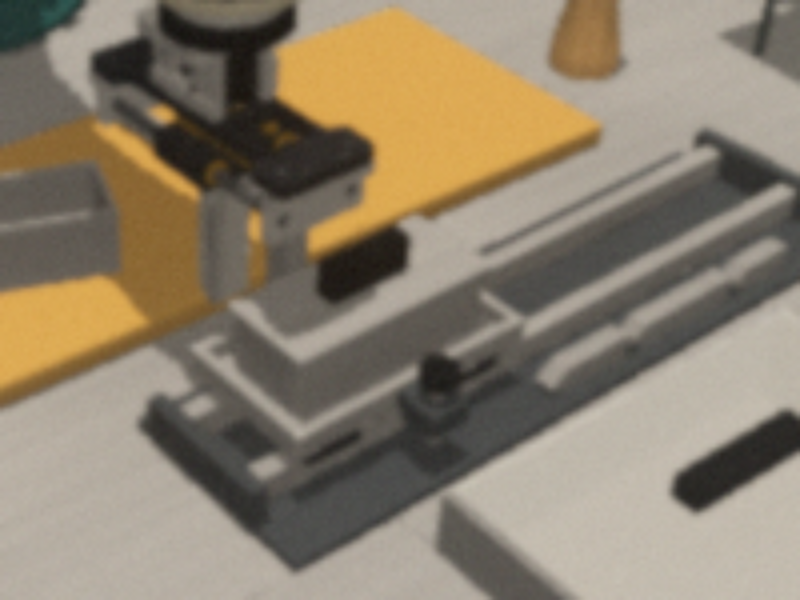

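The scene crop shows the terrine flat in the tray with its lid level above the rim. The shut fingers stand behind the handle, clear of tray and terrine. Now the push.

```bash
python3 -m jog '[[0,[0.7,0,0],0],[0,[0.8,0,0],0],[0,[0.6,0,0],0],[0,[0.5,0,0],0],[0,[0.5,0,0],0],[0,[0.5,0,0],0],[0,[0.5,0,0],0],[0,[0.5,0,0],0]]'
python3 -m jog '[[0,[0.6,0,0],0],[0,[0.6,0,0],0],[0,[0.6,0,0],0],[0,[0.6,0,0],0],[0,[0.6,0,0],0],[0,[0.6,0,0],0],[0,[0.6,0,0],0],[0,[0.6,0,0],0],[0,[0.6,0,0],0],[0,[0.6,0,0],0],[0,[0.6,0,0],0],[0,[0.6,0,0],0]]'
```

```text
clock: 13.15
eef_pos: [0.5793, -0.061, 0.0615]
tcp_rot: [0.695, 0.719, 0.0, 0.0]
ft_force: [0.8, -1.6, 0.8]
finger_gap: 0.0005
grasp_force: 0.7
clock: 14.35
eef_pos: [0.5768, 0.0112, 0.0614]
tcp_rot: [0.695, 0.719, -0.0, -0.0]
ft_force: [1.1, -1.3, -0.3]
finger_gap: 0.0005
grasp_force: 0.7
```

```bash
python3 -m jog '[[0,[0.4,0,0],0],[0,[0.4,0,0],0],[0,[0.4,0,0],0],[0,[0.4,0,0],0]]'
python3 -m jog '[[0,[0.5,0,0],0],[0,[0.5,0,0],0],[0,[0.5,0,0],0],[0,[0.5,0,0],0],[0,[0.5,0,0],0],[0,[0.5,0,0],0],[0,[0.5,0,0],0],[0,[0.4,0,0],0],[0,[0.4,0,0],0],[0,[0,0,0],0]]'
python3 - <<'E'
from m import *
p,d=grab_frame("top"); c=calibration("top"); W=cloud(d,c); np.savez("pics/t4.npz",p=p,d=d); cv2.imwrite("pics/t4.png",cv2.resize(p[110:190,90:270],None,fx=4,fy=4,interpolation=2))
s=read_state(); print(s["eef_pos"],s["ft_force"])
a=(np.abs(W[...,0]-.715)<.02)&(W[...,2]>.07)&(W[...,2]<.12)&(W[...,1]<.16)&(W[...,1]>-.05)&(p.max(2)<90)
w=W[a];print(len(w),np.median(w,0),cv2.minAreaRect((w[:,:2]*1000).astype(np.float32)))
E
```

```text
clock: 14.75
eef_pos: [0.5764, 0.0235, 0.0615]
tcp_rot: [0.696, 0.718, -0.002, 0.001]
ft_force: [-0.8, -21.3, 6.2]
finger_gap: 0.0004
grasp_force: 11.1
clock: 15.75
eef_pos: [0.5746, 0.0707, 0.0614]
tcp_rot: [0.695, 0.719, 0.0, -0.0]
ft_force: [-0.4, -0.5, 0.6]
finger_gap: 0.0006
grasp_force: 0.0
[0.57453887 0.07039584 0.06139639] [ 0.0133769  -0.07464008 -0.60116118]
51 [0.71338001 0.09214186 0.08344594] ((714.2359008789062, 93.94977569580078), (22.80571174621582, 18.53672218322754), 49.304874420166016)
```

View pics/t4.png

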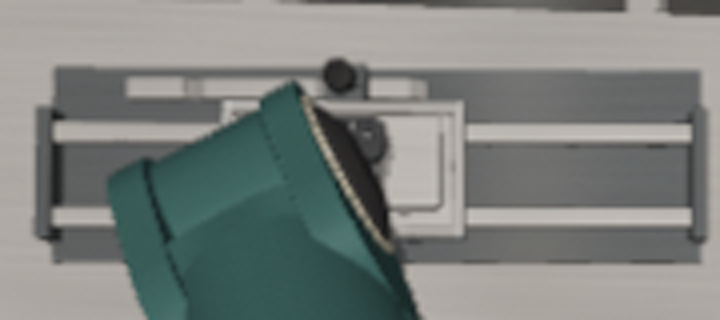

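The top crop shows the knob at crop (340,75), riding on the flat of the bar about 20 mm short of the first notch. I creep on.

```bash
python3 -m jog '[[0,[0.3,0,0],0],[0,[0.3,0,0],0],[0,[0.3,0,0],0],[0,[0.2,0,0],0],[0,[0.1,0,0],0]]'
python3 -m jog '[[0,[0.15,0,0],0],[0,[0.15,0,0],0]]'
python3 -m jog '[[0,[0.15,0,0],0]]'
python3 -m jog '[[0,[0.15,0,0],0]]'
```

```text
clock: 16.3
eef_pos: [0.5744, 0.0821, 0.0614]
tcp_rot: [0.695, 0.719, 0.0, -0.0]
ft_force: [-0.1, -1.3, 0.6]
finger_gap: 0.0005
grasp_force: 0.6
clock: 16.5
eef_pos: [0.5744, 0.0849, 0.0615]
tcp_rot: [0.695, 0.719, 0.0, -0.0]
ft_force: [-0.4, -1.5, -0.4]
finger_gap: 0.0004
grasp_force: 0.5
clock: 16.6
eef_pos: [0.5744, 0.0863, 0.0615]
tcp_rot: [0.695, 0.719, 0.0, -0.0]
ft_force: [-0.2, -0.8, 0.4]
finger_gap: 0.0005
grasp_force: 0.6
clock: 16.7
eef_pos: [0.5744, 0.0879, 0.0615]
tcp_rot: [0.695, 0.719, 0.0, -0.0]
ft_force: [-0.1, -0.4, -1.0]
finger_gap: 0.0004
grasp_force: 0.0
```

```bash
cat > k.py <<'E'
from m import *
s=read_state(); p,d=grab_frame("top"); c=calibration("top"); W=cloud(d,c)
print(s["eef_pos"],s["ft_force"],s["grasp_force"])
a=(np.abs(W[...,0]-.715)<.02)&(W[...,2]>.07)&(W[...,2]<.12)&(W[...,1]<.2)&(W[...,1]>-.05)&(p.max(2)<90)
v,u=np.nonzero(a); w=W[a];print("knob",len(w),np.percentile(w[:,2],[50,90]),w.mean(0)[:2],u.mean(),v.mean(),cv2.minAreaRect((w[:,:2]*1000).astype(np.float32))[0])
p2,d2=grab_frame("scene"); W=cloud(d2,calibration("scene"))
a=(np.abs(W[...,0]-.715)<.02)&(W[...,2]>.068)&(W[...,2]<.12)&(W[...,1]<.2)&(W[...,1]>-.05)&(p2.max(2)<90)
w=W[a];print("scene knob",len(w),np.percentile(w[:,2],[10,50,90]),w.mean(0))
cv2.imwrite("pics/s5.png",cv2.resize(p2[90:230,270:440],None,fx=4,fy=4))
E
python3 k.py; python3 -m jog '[[0,[0.1,0,0],0]]'
```

```text
[0.57440285 0.08786198 0.06151625] [-0.09862902 -0.44716187 -1.01488442] 0.0
knob 53 [0.07934576 0.08321047] [0.71239301 0.10927293] 169.1320754716981 128.52830188679246 (713.7637329101562, 109.52394104003906)
scene knob 72 [0.07173934 0.07871892 0.08015302] [0.71586573 0.10426106 0.07718562]
clock: 16.9
eef_pos: [0.5744, 0.0886, 0.0615]
tcp_rot: [0.695, 0.719, 0.0, -0.0]
ft_force: [-0.5, 0.6, 0.4]
finger_gap: 0.0006
grasp_force: 0.0
```

```bash
python3 -m jog '[[0,[0.1,0,0],0]]'; python3 -m jog '[[0,[0.1,0,0],0]]';  python3 k.py
```

```text
clock: 17.0
eef_pos: [0.5743, 0.0897, 0.0615]
tcp_rot: [0.695, 0.719, 0.0, 0.0]
ft_force: [0.8, -0.5, 0.5]
finger_gap: 0.0009
grasp_force: 0.1
clock: 17.1
eef_pos: [0.5742, 0.0907, 0.0615]
tcp_rot: [0.695, 0.719, 0.0, -0.0]
ft_force: [-0.6, -2.3, 0.9]
finger_gap: 0.0004
grasp_force: 0.9
[0.5742355  0.09066801 0.06145429] [-0.55946023 -2.28311182  0.94324377] 0.9222584590315819
knob 50 [0.0778357  0.08032263] [0.71252838 0.11224654] 168.22 128.56 (712.3512573242188, 113.1155776977539)
scene knob 69 [0.06997642 0.07671801 0.07888938] [0.7157028  0.10615352 0.0754654 ]
```

View pics/s5.png

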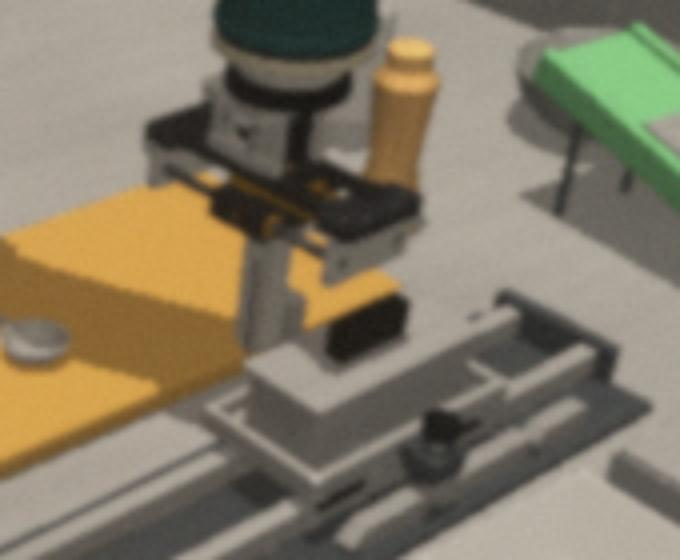

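The scene crop shows the knob at (440,430), lower on the bar and close over the notch. The terrine still sits flat in the tray. I back off and check that the carriage is home on its own.

```bash
python3 -m jog '[[0,[-0.5,0,0],0],[0,[-1,0,0],0],[0,[-1.5,0,0],0],[0,[-1,0,0],0],[0,[0,0,0],0],[0,[0,0,0],0]]';  python3 k.py
python3 - <<'E'
from m import *
W=cloud(np.load("pics/top0.npz")["d"],calibration("top"));p=np.load("pics/top0.npz")["p"]
S=np.load("pics/scene0.npz");WS=cloud(S["d"],calibration("scene"))
for W,p in((W,p),(WS,S["p"])):
    w=W[(np.abs(W[...,0]-.715)<.02)&(W[...,2]>.068)&(W[...,2]<.12)&(W[...,1]<0)&(W[...,1]>-.1)&(p.max(2)<90)]
    print("start",len(w),np.percentile(w[:,2],[10,50,90]),w.mean(0))
T=np.load("pics/t4.npz");W=cloud(T["d"],calibration("top"))
w=W[(np.abs(W[...,0]-.715)<.02)&(W[...,2]>.07)&(W[...,2]<.12)&(W[...,1]<.16)&(W[...,1]>-.05)&(T["p"].max(2)<90)]
print("riding",np.percentile(w[:,2],[50,90]))
E
```

```text
clock: 17.8
eef_pos: [0.5755, 0.0503, 0.0615]
tcp_rot: [0.696, 0.718, 0.0, -0.0]
ft_force: [-0.3, -0.1, 0.9]
finger_gap: 0.0002
grasp_force: 0.0
[0.57549626 0.05033577 0.06146578] [-0.28568883 -0.09820651  0.86921383] 0.0
knob 48 [0.07739241 0.08057407] [0.71291603 0.11251485] 168.14583333333334 128.4375 (712.384033203125, 113.39616394042969)
scene knob 65 [0.07128027 0.07696177 0.0786536 ] [0.71581271 0.10626935 0.07589096]
start 44 [0.07437276 0.07745566 0.07956893] [ 0.7165626  -0.0566601   0.07725055]
start 79 [0.07011119 0.07641827 0.07813508] [ 0.72154022 -0.06201444  0.07541329]
riding [0.08344594 0.08611823]
```

The knob is at 0.0774, against 0.0775 at the start and 0.0834 while riding, and its y of 0.113 matches the notch. The plunger is down. I retreat and take a last look.

```bash
python3 -m jog '[[0,[-0.5,-0.5,-2],0],[0,[0,0,-3],0],[0,[0,0,-4],0],[0,[0,0,-4],0],[0,[-2,-3,-2],0],[0,[-3,-4,0],0],[0,[-3,-4,0],0],[0,[-3,-4,0],0],[0,[-3,-4,0],0],[0,[-1,-1,0],0],[0,[0,0,0],0],[0,[0,0,0],0]]'; python3 k.py
python3 - <<'E'
from m import *
p,d=grab_frame("top"); cv2.imwrite("pics/t6.png",cv2.resize(p[105:280,90:320],None,fx=3,fy=3,interpolation=2))
W=cloud(d,calibration("top"))
for n,(y0,y1,x0,x1,lo,hi) in dict(lid=(0,.25,.6,.71,.09,.11),grip=(0,.25,.62,.7,.113,.14),rim=(0,.25,.59,.71,.056,.066)).items():
    w=W[(W[...,0]>x0)&(W[...,0]<x1)&(W[...,1]>y0)&(W[...,1]<y1)&(W[...,2]>lo)&(W[...,2]<hi)]; print(n,len(w),np.median(w[:,2]),cv2.minAreaRect((w[:,:2]*1000).astype(np.float32)))
E
```

```text
clock: 19.1
eef_pos: [0.3764, -0.1105, 0.2117]
tcp_rot: [0.695, 0.719, 0.0, 0.0]
ft_force: [-0.0, 0.8, 1.0]
finger_gap: 0.0005
grasp_force: 0.0
[ 0.37637664 -0.110493    0.21172017] [-0.03205267  0.79930165  0.97645176] 0.0
knob 50 [0.07810106 0.08047551] [0.71243309 0.11239374] 168.18 128.6 (713.8020629882812, 112.56293487548828)
scene knob 67 [0.07045944 0.07684823 0.07858724] [0.71570414 0.10650145 0.07556   ]
lid 1083 0.09657955237178162 ((647.492919921875, 109.79728698730469), (63.877994537353516, 148.98654174804688), 1.8365082740783691)
grip 129 0.12190374962772554 ((648.050537109375, 109.13299560546875), (14.561643600463867, 58.112220764160156), 1.9312735795974731)
rim 517 0.0593838967507434 ((653.95166015625, 111.65956115722656), (110.63663482666016, 177.61764526367188), 1.8326938152313232)
```

View pics/t6.png

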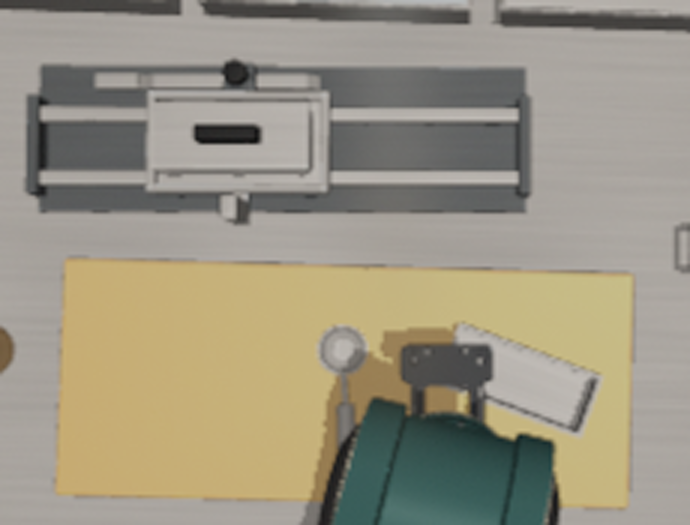

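The last crop shows the terrine square and flat in the tray, its grip at (227,133), with the knob at (235,72) in the first notch. The loaf tin and spoon are undisturbed. Handing in.

```bash
python3 -c "
from bench import *
print(close_job())"
```

```text
the job is handed in; nothing more can be done
None
```

The terrine is flat and lengthwise in the tray, the carriage is clicked into the first notch, and the job was handed in at about 19 s with the robot clear of everything.

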